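# Snap the lid onto the parts tin

## Robot

A 7-joint arm with a two-finger parallel gripper is mounted at the origin on a cart in front of the work surface, level with it; the furniture and walls round the work are solid. World frame = base frame: x ahead of the robot, y to its left, z up, the work surface at z = 0. Lengths are in m, angles in rad, forces in N, time in s.
With the tool pointing down it reaches from about 0.425 to 0.925 m from the base axis. Payload 6.8 kg.
Tool frame: the origin (TCP) lies midway between the tips of the shut fingers; the grasp point (between the pads) lies r.grip_point_offset behind it (r.grip_point_offset is the distance from the TCP to the grasp point, in m); z points along the fingers, y is the line along which they close (so a half turn about z gives the same grasp; the last joint's range is limited). The gripper opens to 85 mm and grips with 20 to 120 N. Pads are 22 mm wide; open, the fingers measure 114 mm over their backs; the gripper's body (76 mm by 85 mm) begins 54 mm behind the grasp point. The pads swing forward as they close: fully open they stand 13 mm farther back than shut.
Start: joints at [1.181, 0.477, 0.022, 1.555, -0.011, 1.109, -0.083], TCP at [0.188, -0.648, 0.231] pointing down, gripper open.
Joint ranges: [-2.96, 2.96], [-0.34, 2.1], [-1.41, 1.46], [0.24, 2.44], [-1.37, 4.51], [0.17, 1.92], [-2.96, 2.96]. Speed limits (rad/s): [2.39, 2.39, 3.14, 3.14, 3.14, 3.14, 3.14].

## Interface

Orientations are given as a rotation vector (axis times angle).
In Python, from bench import r gives the robot as it stands. The module is installed in compiled form; this text tells all that it offers.
- The arm moves only by the shell command python3 -m crank 'ROWS' [FORCE]. ROWS is JSON, a list of rows, each a list of 5 numbers: the shift along the world's x, y, z in units of 200 mm (1.0 is 200 mm), then the turn about the world's z in units of 45 degrees (1.0 is 45 degrees), then the opening, from -1 (shut) to 1 (fully open). In form: [[dx, dy, dz, turn, jaw], ...]. A call has 1 to 8 rows; each row shifts and turns the commanded pose from where the row before left it; what a row does not reach is not made up. A row lasts 1/12 s, in which the tool goes at most 41.7 mm and 7.16 degrees, less where a joint would pass 70% of its speed; a pose out of reach is approached as far as the arm can. A call with a number of a shift or a turn outside -1 to 1 is refused whole. A call with a gripper value outside its range is refused whole. The fingers move at their own pace and stop on an object; FORCE is the grip in N (left out, the last holds). Time passes only in rows, so rows that do not move let the fingers close. It gives the time, the measured TCP pose, the force, the opening and the grip force at its end, in the units of the state.
- r.get_obs(): the state, without advancing time (a new reading comes with each control period).
- r.grab_frame(name): name is "scene" or "top" or "wrist"; returns the picture (420x560x3 uint8, blue, green, red); there is no depth.
- r.camera_model(name): a dict with "fx", "fy", "cx", "cy" (pixels), "distortion" ([k1, k2, p1, p2, k3] as OpenCV has them; the pictures are not rectified), "R" (3x3) and "t" (3): a world point X has camera coordinates R X + t. Camera axes: x right, y down, z forward; pixel columns grow to the right and rows downward; lengths in m; the calibration is good to about 2 mm. A picture is of the moment at which its call begins: read the wrist's pose just before it. camera_model takes no time and is no camera call; for the wrist camera it gives the pose at the moment of the call.
- r.hand_in(): hands the job in; it is judged then, once.
The state is a dict: "clock": time; "joints": joint angles; "qvel": joint speeds; "tau": joint torques, N m; "tcp_pos": TCP position; "orientation": TCP orientation; "contact_force": force on the tool from outside, world axes, zero at the start; "moment": the same for the moment, N m; "grip_width": finger opening in m; "gripper_force": force on a finger pad.
Only numpy, scipy, OpenCV 4.12 (cv2) and the standard library are available. Lean on these libraries where they do the work, as an engineer would, in place of code of your own. Each camera call takes 0.05 s, during which the arm holds its last target. There are 200 camera calls.

## Task

Close the small grey tin: lay the loose lid on it, let go, and press the lid down one end at a time; after each end has clicked, keep pushing it with about 20 to 25 N to be sure that it is fully home, but never with more than 30 N. In the end both catches hold and the lid sits flush all round; leave the date stamp, the masking tape roll and the small jar where they stand.

Things in the scene. Friction and masses are not known exactly. Their poses are not given: they have to be found in the camera images.
- tin: Open grey steel box, 150 (x) x 84 (y) x 58 mm (z up), walls 4 mm, mouth 142 x 76 mm, a small black tape roll inside; origin at the centre of its underside, which stands on the pad, 14 mm above the table.
- tin_rim (a point): Centre of the tin's mouth, level with its rim (axes as the tin's), 72 mm above the table. Pressed, the tin sinks straight down into its pad and rises again: not at all up to a first resistance, which differs each time between 0 and 23 N and cannot be seen, then 1 mm for each further 2.5 N (18 mm at most). So depth does not tell the force: feel it. Press slowly, about 20 mm/s.
- pad: Black soft-rubber pad on which the tin stands, centred and in line with it, 190 x 124 x 14 mm, fixed to the table; origin at the centre of its underside. The pad cannot shift and the tin cannot tip or slide on it, only sink.
- catch_a: One of two catches: a spring-loaded steel roller, 30 mm long, 8 mm thick, in the middle of the end wall at the tin's +x end. Origin: the roller's centre, 7 mm below the rim, 70.5 mm from the tin's middle; it sticks 4.5 mm into the mouth and yields outward.
- catch_b: The same catch at the tin's -x end.
- lid: Loose grey lid, right way up on the table; same either way round; 100 to 170 g. Origin: centre of the underside of its bead. Flange 154 (x) x 88 (y) x 4 mm, top face 21.9 mm above the origin; below it a rounded bead 8 mm thick, 140 x 73 mm over all, that enters the tin's mouth. On top a black grip bar, 40 long (x), 16 wide (y), 22 mm high, its top 43.9 mm above the origin.
- lid_end_a (a point): Pressing place (grey thumb mark) on the lid's top face, 60 mm from the middle toward its +x end. Laid on, the lid rests on the rollers, this face 17 to 18 mm above the rim, and does not drop in of itself. A slow push of about 11 to 20 N here snaps this end 13 mm down, flush: 4 mm above the rim (5 while the other end is up). The other end stays up.
- lid_end_b (a point): The same place toward the lid's -x end; the second end pressed takes the greater force. Pressing the lid's middle would work on both catches at once: do one end at a time.
- stamp: Bystander: wooden date stamp, 43 x 54 x 83 mm, upright on the table; origin at the centre of its underside.
- masking_roll: Bystander: roll of beige masking tape, 104 x 102 x 25 mm, lying flat; origin at the centre of its underside.
- honey_jar: Bystander: small closed jar, 63 mm across, 75 mm high, upright; origin at the centre of its underside.

How it is judged:
On the way, in this order (a step that is already met when the one before it is completed fails the run):
1. one end of the lid is flush and is pressed firmly (18 N or more) while the other end is still up (contact force between the fingers and lid above 18 N and contact force between lid and tin above 18 N and ((z of lid_end_a in the frame of tin_rim below 0.007 m and z of lid_end_b in the frame of tin_rim above 0.012 m) or (z of lid_end_b in the frame of tin_rim below 0.007 m and z of lid_end_a in the frame of tin_rim above 0.012 m))), for 0.1 s.
2. both ends are flush and the lid is pressed firmly (18 N or more) (contact force between the fingers and lid above 18 N and contact force between lid and tin above 18 N and z of each of lid_end_a, lid_end_b in the frame of tin_rim below 0.007 m), for 0.1 s.
At the end, for the whole second after the job is handed in: The lid is fully home on the tin: at both ends its flange is within 3 mm of the rim, it is centred within 5 mm, in line with the tin within 0.1 rad, level within 0.035 rad, and at rest (z of each of lid_end_a, lid_end_b in the frame of tin_rim below 0.007 m and horizontal distance between lid and tin_rim below 0.005 m and angle between the x axis of lid and the x axis of tin_rim, either way round below 0.1 rad and angle between lid's own z axis and vertical below 0.035 rad and linear speed of lid below 0.01 m/s); the robot touches nothing.
It fails at once if the lid, come to rest under the fingers, is pressed by them with more than 30 N and bears on the tin with more than 30 N (pressing too hard, or forcing it down while gripping its bar) (contact force between the fingers and lid above 30 N and contact force between lid and tin above 30 N and linear speed of lid below 0.01 m/s and angular speed of lid below 0.05 rad/s).
It fails at once if a bystander is moved by more than 30 mm (distance of any of stamp, masking_roll, honey_jar from where it was at the start of the episode above 0.03 m).
It also fails if it takes over 54 s, if anything falls off the work surface, if the arm or the gripper's body presses on something with over 40 N, if the wrist force passes 120 N, or if a joint passes its speed limit or range.

## Working session

There is one attempt and no reset: what is moved stays moved. The work goes in short steps, Python scripts to look and compute and a shell command to move; the robot and the scene stay as the last step left them, time stands still between calls to the robot, and variables do not carry over. Pictures are saved under pics/ and viewed, at most 10 in all, crops included, and the job is handed in when it is done.

```bash
mkdir -p pics; python3 - <<'E'
from bench import r
import cv2,numpy as np
print(r.get_obs(), r.grip_point_offset)
a=r.grab_frame("top");b=r.grab_frame("scene")
cv2.imwrite("pics/top.png",a);cv2.imwrite("pics/scene.png",b)
for n in("top","scene"):print(r.camera_model(n))
E
```

```text
{'clock': 0.0, 'joints': array([ 1.18090684,  0.47782468,  0.02234051,  1.55648585, -0.01150085,
        1.10931208, -0.08309201]), 'qvel': array([-0.00029148, -0.00034612,  0.00068796,  0.00013657, -0.00254693,
        0.00011577, -0.0016299 ]), 'tau': array([-2.93574494e-04, -5.96452475e+01,  1.60752553e+00, -2.81201220e+01,
        1.23534122e-02,  9.31507180e-03,  6.46067818e-06]), 'tcp_pos': array([ 0.18751232, -0.64779007,  0.23029474]), 'orientation': array([-3.10861634e+00, -4.40953784e-01,  6.39586727e-04]), 'contact_force': array([ 0.11366773,  0.37224235, -0.72137109]), 'moment': array([-0.01555633, -0.00244102,  0.02257163]), 'gripper_force': 0.0, 'grip_width': 0.08535821308982029} 0.0187
{'fx': 486.11134864199755, 'fy': 486.11134864199755, 'cx': 279.278406801886, 'cy': 215.1107269709579, 'distortion': array([0.02009738, 0.        , 0.        , 0.        , 0.        ]), 'R': array([[-0.02692521, -0.99949606, -0.01681269],
       [-0.99486515,  0.02843435, -0.09713298],
       [ 0.09756209,  0.01411103, -0.9951294 ]]), 't': array([-0.02930378,  0.54658055,  1.1640719 ])}
{'fx': 414.77086194392075, 'fy': 414.77086194392075, 'cx': 286.0179484333795, 'cy': 209.3220272502881, 'distortion': array([-0.01073574,  0.        ,  0.        ,  0.        ,  0.        ]), 'R': array([[ 0.8779417 , -0.47869826, -0.00814504],
       [-0.3631484 , -0.65474184, -0.66289996],
       [ 0.31199617,  0.58494538, -0.74866367]]), 't': array([-0.50673917,  0.24704186,  0.84902238])}
```

View pics/top.png

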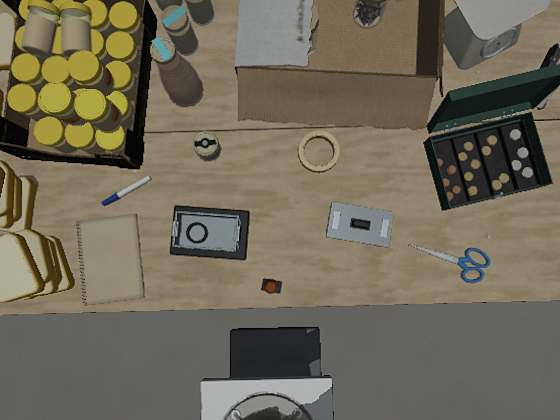

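View pics/scene.png

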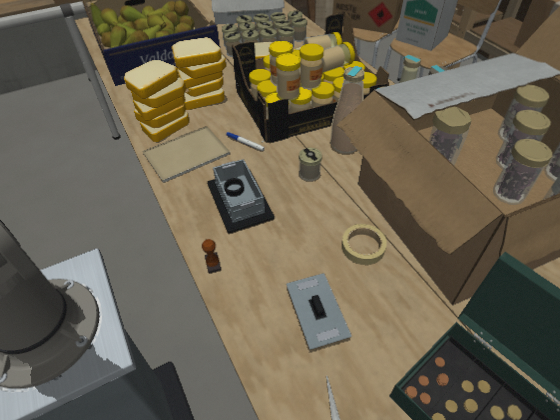

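The top view shows the tin on its black pad at about (209,232) and the lid at (360,224) with its grip bar in the middle. The stamp is at (271,286), the tape roll at (319,151) and the jar at (206,144). Long axes run roughly along world y.

```bash
cat > h.py <<'E'
from bench import r
import cv2,numpy as np
def cam(n):
    c=r.camera_model(n);K=np.array([[c['fx'],0,c['cx']],[0,c['fy'],c['cy']],[0,0,1]]);return K,np.array(c['distortion']),c['R'],c['t']
def toplane(c,px,z):
    K,D,R,t=c
    p=cv2.undistortPoints(np.float64(px).reshape(-1,1,2),K,D).reshape(-1,2)
    d=np.c_[p,np.ones(len(p))]@R; C=-R.T@t
    return (C+d*((z-C[2])/d[:,2])[:,None])[:,:2]
def proj(c,P):
    K,D,R,t=c
    return cv2.projectPoints(np.float64(P).reshape(-1,1,3),cv2.Rodrigues(R)[0],t,K,D)[0].reshape(-1,2)
def rect(c,mask,z):
    cs=cv2.findContours(mask.astype(np.uint8),cv2.RETR_EXTERNAL,cv2.CHAIN_APPROX_NONE)[0]
    k=max(cs,key=cv2.contourArea).reshape(-1,2)
    P=toplane(c,cv2.convexHull(k).reshape(-1,2),z)
    (x,y),(w,h),_=m=cv2.minAreaRect(np.float32(P*1000))
    B=cv2.boxPoints(m); e=[B[1]-B[0],B[2]-B[1]]; L=max(e,key=np.linalg.norm)
    a=np.degrees(np.arctan2(L[1],L[0]))%180
    return np.round([x,y,max(w,h),min(w,h),a],1)
E
python3 - <<'E'
from h import *
a=cv2.imread("pics/top.png").astype(int);c=cam("top")
print("cam",-c[2].T@c[3])
s=a.max(2)-a.min(2);v=a.max(2)
def roi(m,x0,y0,x1,y1):
    o=np.zeros_like(m);o[y0:y1,x0:x1]=m[y0:y1,x0:x1];return cv2.morphologyEx(o.astype(np.uint8),cv2.MORPH_OPEN,np.ones((3,3)))
wood=(a[...,2]-a[...,0])
for th in(20,30):
  print("lid",rect(c,roi(wood<th,315,190,405,258),.0219))
  print("bar",rect(c,roi(v<60,340,205,380,240),.0439))
  print("pad",rect(c,roi((wood<th),160,195,262,270),.014))
for t in(70,90,110):print("tin",rect(c,cv2.morphologyEx(roi(v>t,176,211,244,255),cv2.MORPH_CLOSE,np.ones((5,5))),.072))
cv2.imwrite("pics/crop.png",cv2.resize(a[190:275,160:400].astype(np.uint8),(720,255),interpolation=cv2.INTER_NEAREST))
E
```

```text
cam [ 0.42941564 -0.06125693  1.21100049]
lid [ 519.  -239.7  155.4   88.8   78.8]
bar [ 517.8 -237.4   45.    20.6   78.9]
pad [509.6 129.9 188.8 121.8  84.2]
lid [ 519.3 -239.6  156.4   90.    78.8]
bar [ 517.8 -237.4   45.    20.6   78.9]
pad [509.2 128.8 191.1 123.9  84.2]
tin [508.9 125.7 150.5  86.6  84.1]
tin [504.6 120.5 139.   76.7  84.1]
tin [504.2 120.1 137.1  74.9  84.1]
```

View pics/crop.png

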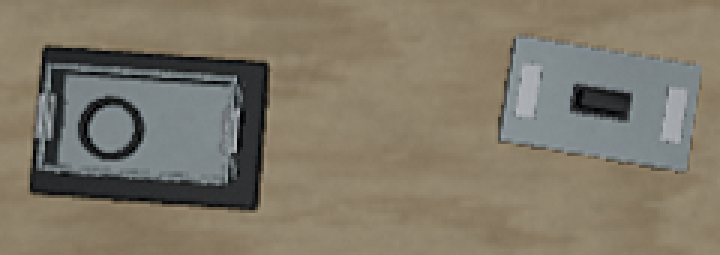

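The crop agrees with the measurements: tin and pad on the left, lid with its bar on the right. I'm moving over the lid now: +331 mm in x, +408 mm in y, +62.6°.

```bash
python3 -m crank '[[0.118,0.146,0,0.1,-0.1],[0.118,0.146,0,0.1,-0.1],[0.118,0.146,0,0.1,-0.1],[0.118,0.146,0,0.1,-0.1],[0.118,0.146,0,0.1,-0.1],[0.118,0.146,0,0.1,-0.1],[0.118,0.146,0,0.1,-0.1]]' 40; python3 -m crank '[[0.118,0.146,0,0.1,-0.1],[0.118,0.146,0,0.1,-0.1],[0.118,0.146,0,0.1,-0.1],[0.118,0.146,0,0.1,-0.1],[0.118,0.146,0,0.1,-0.1],[0.118,0.146,0,0.1,-0.1],[0.118,0.146,0,0.09,-0.1],[0,0,0,0,-0.1]]'
python3 - <<'E'
from h import *
c=cam("wrist");a=r.grab_frame("wrist");cv2.imwrite("pics/w1.png",a)
o=r.get_obs();print(o['tcp_pos'],o['orientation'],o['grip_width'],o['clock'])
print(proj(c,[[.519,-.2396,.0439],[.519,-.2396,.0219],list(o['tcp_pos'])]), -c[2].T@c[3])
np.savez("w1.npz",K=c[0],D=c[1],R=c[2],t=c[3])
E
```

```text
clock: 0.68
tcp_pos: [0.3535, -0.4422, 0.2311]
orientation: [-2.871, -1.274, 0.0]
contact_force: [-1.0, -1.6, -0.2]
grip_width: 0.0385
gripper_force: 0.0
clock: 1.35
tcp_pos: [0.5229, -0.2309, 0.2315]
orientation: [-2.414, -2.009, -0.008]
contact_force: [-0.0, 1.5, 0.0]
grip_width: 0.0383
gripper_force: 0.0
[ 0.52062174 -0.23470823  0.23116632] [-2.42006144 -2.00142858 -0.00368343] 0.038754358200655786 1.4
[[275.1908404  196.66104439]
 [275.28520124 191.81643694]
 [274.84802109 280.10875421]] [ 0.5352438  -0.16096599  0.37362505]
```

View pics/w1.png

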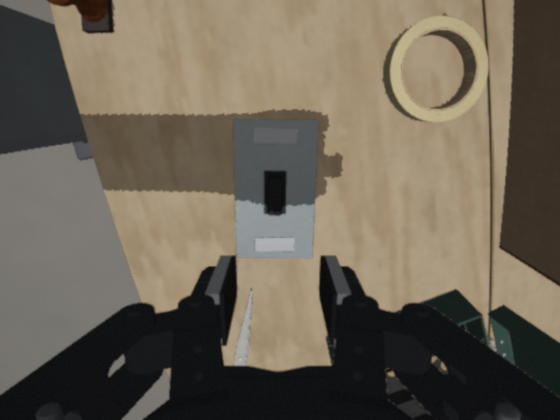

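The wrist view shows the lid at (275,190), half in shadow, with the bar in line between the fingers. The arm was still settling, so I'll retake it and measure.

```bash
python3 - <<'E'
from h import *
for i in range(2): r.grab_frame("wrist")
c=cam("wrist");o=r.get_obs();a=r.grab_frame("wrist").astype(int)
print(o['tcp_pos'],o['orientation'],o['clock'])
w=a[...,2]-a[...,0]; m=(w<12); m[:, :215]=0;m[:,335:]=0;m[:105]=0;m[275:]=0
m=cv2.morphologyEx(m.astype(np.uint8),cv2.MORPH_OPEN,np.ones((5,5)))
print("lid",rect(c,m,.0219))
b=(a.max(2)<35);b[:, :255]=0;b[:,295:]=0;b[:150]=0;b[235:]=0
print("bar",rect(c,b,.0439))
ax=o['orientation'];print("closing dir",np.degrees(np.arctan2(*cv2.Rodrigues(ax)[0][[1,0],1])))
E
```

```text
[ 0.51775169 -0.23959567  0.23082647] [-2.42868887e+00 -1.99161380e+00  1.36602300e-03] 1.5
lid [ 518.1 -239.4  150.9   87.2   78.7]
bar [ 519.  -236.1   42.9   20.7   79.2]
closing dir -11.293992739222466
```

```bash
python3 -m crank '[[0.004,0,-0.2,0,-0.1],[0,0,-0.2,0,-0.1],[0,0,-0.2,0,-0.1],[0,0,-0.2,0,-0.1],[0,0,-0.14,0,-0.1],[0,0,-0.05,0,-0.1],[0,0,-0.035,0,-0.1],[0,0,0,0,-0.1]]' 40; python3 -m crank '[[0,0,0,0,-1],[0,0,0,0,-1],[0,0,0,0,-1],[0,0,0,0,-1],[0,0,0,0,-1],[0,0,0,0,-1]]' 60
```

```text
clock: 2.22
tcp_pos: [0.5183, -0.2405, 0.0259]
orientation: [-2.431, -1.989, 0.001]
contact_force: [0.3, -0.3, -0.2]
grip_width: 0.0385
gripper_force: 0.0
clock: 2.72
tcp_pos: [0.5204, -0.2404, 0.0284]
orientation: [2.427, 1.989, 0.002]
contact_force: [-1.0, -0.3, 8.2]
grip_width: 0.0145
gripper_force: 60.4
```

```bash
python3 -m crank '[[0,0,0.06,0,-1],[0,0,0.15,0,-1],[0,0,0.2,0,-1],[0,0,0.2,0,-1],[0,0.1,0.18,0.03,-1],[0,0.18,0.08,0.03,-1],[0,0.2,0,0.03,-1],[0,0.2,0,0.03,-1]]'; python3 -m crank '[[0,0.2,0,0,-1],[0,0.15,0,0,-1],[0,0.08,0,0,-1],[0,0,0,0,-1],[0,0,0,0,-1],[0,0,0,0,-1]]'
python3 - <<'E'
from h import *
c=cam("wrist");a=r.grab_frame("wrist");cv2.imwrite("pics/w2.png",a)
o=r.get_obs();print(o['tcp_pos'],o['orientation'],o['grip_width'],o['clock'])
np.savez("w2.npz",K=c[0],D=c[1],R=c[2],t=c[3])
print(proj(c,[[.5093,.129,.072],[.5093,.129,.014]]))
E
```

```text
clock: 3.38
tcp_pos: [0.5196, -0.1027, 0.2034]
orientation: [2.331, 2.1, 0.004]
contact_force: [1.5, 0.9, -1.2]
grip_width: 0.0147
gripper_force: 59.4
clock: 3.88
tcp_pos: [0.5188, -0.0188, 0.2008]
orientation: [2.333, 2.102, -0.001]
contact_force: [0.2, -0.7, -1.4]
grip_width: 0.0145
gripper_force: 59.4
[ 0.51885803 -0.0192148   0.20064968] [ 2.33452150e+00  2.10110505e+00 -6.94115927e-04] 0.014663099411051435 3.9333
[[244.04090928   9.7078147 ]
 [250.18531708  28.51933504]]
```

View pics/w2.png

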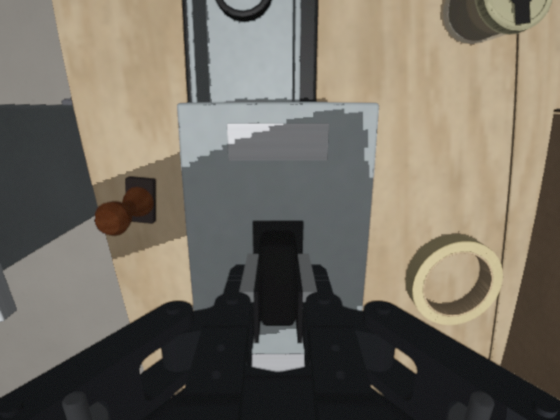

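The lid is held level with its front corners at (179,103) and (378,103). Only the near part of the tin shows at the top, so I'll go 80 mm further to see its far end.

```bash
python3 -m crank '[[0,0.15,0,0,-1],[0,0.15,0,0,-1],[0,0.1,0,0,-1],[0,0,0,0,-1],[0,0,0,0,-1],[0,0,0,0,-1]]'
python3 - <<'E'
from h import *
c=cam("wrist");a=r.grab_frame("wrist")
o=r.get_obs();T=o['tcp_pos'];print(T,o['clock'])
print("closing",np.degrees(np.arctan2(*cv2.Rodrigues(o['orientation'])[0][[1,0],1])))
np.savez("w3.npz",K=c[0],D=c[1],R=c[2],t=c[3]);cv2.imwrite("pics/w3.png",a)
P=toplane(c,[[179,103],[378,103]],T[2]-.004)
print(P,np.linalg.norm(P[1]-P[0]),"(tcp moved 80; rel to tcp)")
g=cv2.resize(a[0:150,140:420],(784,420),interpolation=cv2.INTER_CUBIC);cv2.imwrite("pics/w3c.png",g)
E
```

```text
clock: 4.43
tcp_pos: [0.519, 0.0604, 0.2002]
orientation: [2.335, 2.101, -0.001]
contact_force: [-1.5, 0.4, -1.3]
grip_width: 0.0145
gripper_force: 59.4
[0.51905125 0.06015808 0.2001544 ] 4.4833
closing -6.079805020358393
[[0.48558484 0.14050482]
 [0.56866507 0.13172526]] 0.08354284015156824 (tcp moved 80; rel to tcp)
```

View pics/w3c.png

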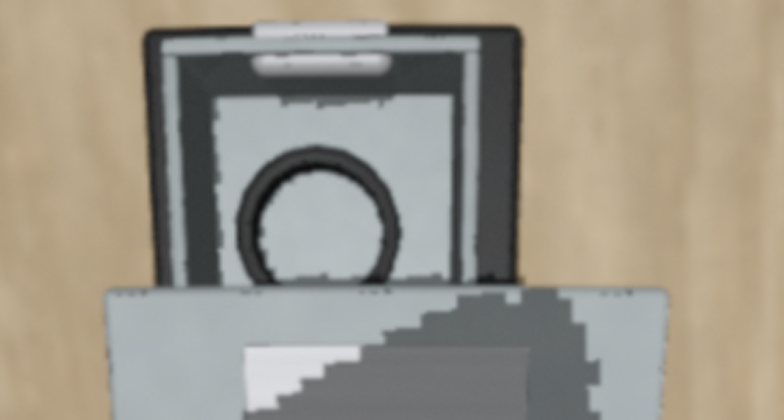

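The crop (scale 2.8, offset 140,0) shows the tin's far rim corners at crop (162,40) and (480,37), and the lid's front corners at (105,291) and (667,290). Next I'll compute the tin pose and the tilt of the held lid from its side edges.

```bash
python3 - <<'E'
from h import *
from scipy.optimize import brentq
d=np.load("w3.npz");c=(d['K'],d['D'],d['R'],d['t']);a=cv2.imread("pics/w3.png").astype(int)
f=lambda *p:[[140+x/2.8,y/2.8] for x,y in p]
print("rim corners",toplane(c,f((162,40),(480,37)),.072)*1000)
print("rim sides",toplane(c,f((173,285),(479,285)),.072)*1000)
print("pad corners",toplane(c,f((147,32),(520,29)),.014)*1000)
print("cam",-c[2].T@c[3])
w=a[...,2]-a[...,0]
rows=[];
for y in range(106,300,6):
    g=w[y].astype(float); ok=g<14
    # edges: scan outward from lid interior
    L=next((x for x in range(215,130,-1) if not ok[x]),None);Rr=next((x for x in range(342,420) if not ok[x]),None)
    if L is None or Rr is None: continue
    fn=lambda z:np.linalg.norm(np.diff(toplane(c,[[L+.5,y],[Rr-.5,y]],z),axis=0))-.088
    z=brentq(fn,.1,.3);P=toplane(c,[[L+.5,y],[Rr-.5,y]],z)*1000;rows.append((y,L,Rr,z*1000,*P.mean(0),*(P[1]-P[0])))
print(np.round(rows,1))
E
```

```text
rim corners [[475.37823848 209.02615245]
 [558.46600733 200.43761303]]
rim sides [[468.75075204 146.55429308]
 [552.83884995 137.38625317]]
pad corners [[459.98554147 228.58299519]
 [578.2689273  216.3369073 ]]
cam [0.52633904 0.13198248 0.34186793]
[[106.  176.  379.  191.  526.6 135.1  87.5  -9.3]
 [112.  176.  379.  191.6 526.3 132.5  87.5  -9.3]
 [118.  177.  378.  190.7 526.  130.   87.5  -9.3]
 [124.  177.  378.  191.4 525.8 127.4  87.5  -9.3]
 [130.  178.  377.  190.5 525.5 124.8  87.5  -9.3]
 [136.  178.  377.  191.1 525.2 122.2  87.5  -9.3]
 [142.  179.  376.  190.2 524.9 119.5  87.5  -9.3]
 [148.  179.  376.  190.9 524.7 116.9  87.5  -9.3]
 [154.  179.  375.  190.8 524.2 114.3  87.5  -9.3]
 [160.  180.  375.  190.7 524.1 111.5  87.5  -9.3]
 [166.  180.  374.  190.7 523.6 108.8  87.5  -9.3]
 [172.  181.  374.  190.6 523.5 106.   87.5  -9.3]
 [178.  181.  373.  190.5 523.  103.3  87.5  -9.3]
 [184.  182.  373.  190.5 522.9 100.4  87.5  -9.3]
 [190.  182.  372.  190.4 522.4  97.6  87.5  -9.3]
 [196.  183.  372.  190.4 522.3  94.7  87.5  -9.3]
 [202.  183.  371.  190.3 521.8  91.8  87.5  -9.3]
 [208.  184.  371.  190.3 521.7  88.9  87.5  -9.3]
 [214.  184.  370.  190.3 521.1  86.   87.5  -9.3]
 [220.  185.  370.  190.3 521.1  83.   87.5  -9.3]
 [226.  185.  369.  190.3 520.5  80.   87.5  -9.3]
 [232.  186.  369.  190.3 520.4  76.9  87.5  -9.3]
 [238.  186.  368.  190.3 519.8  73.8  87.5  -9.3]
 [244.  187.  368.  190.3 519.8  70.7  87.5  -9.3]
 [250.  187.  367.  190.3 519.2  67.6  87.5  -9.3]
 [256.  188.  367.  190.4 519.1  64.4  87.5  -9.3]
 [262.  189.  366.  189.5 518.7  60.8  87.5  -9.3]
 [268.  189.  366.  190.5 518.4  57.9  87.5  -9.3]
 [274.  190.  365.  189.6 518.   54.2  87.5  -9.3]
 [280.  190.  364.  189.7 517.4  50.9  87.5  -9.3]
 [286.  191.  364.  189.8 517.3  47.5  87.5  -9.3]
 [292.  191.  363.  189.9 516.7  44.1  87.5  -9.3]
 [298.  192.  363.  190.  516.6  40.6  87.5  -9.3]]
```

The held lid is level and centred on the TCP, with its centre at about (518.5,59.6) and its axis at 83.9°. The tin is at about (509.3,129.6) with its axis at 84.1°. Moving over it and descending part of the way.

```bash
python3 -m crank '[[-0.01,0.1,0,0,-1],[-0.02,0.15,0,0.003,-1],[-0.016,0.1,-0.05,0,-1],[0,0,-0.15,0,-1],[0,0,-0.15,0,-1],[0,0,-0.07,0,-1],[0,0,0,0,-1],[0,0,0,0,-1]]'; python3 -m crank '[[0,0,-0.01,0,-1],[0,0,0,0,-1],[0,0,0,0,-1]]'
python3 -c "
from h import *
o=r.get_obs();print(o['tcp_pos'],o['contact_force'],o['moment'],np.degrees(np.arctan2(*cv2.Rodrigues(o['orientation'])[0][[1,0],1])))"
```

```text
clock: 5.15
tcp_pos: [0.5097, 0.131, 0.1159]
orientation: [-2.332, -2.104, 0.003]
contact_force: [0.2, -0.3, -0.2]
grip_width: 0.0144
gripper_force: 59.3
clock: 5.4
tcp_pos: [0.5106, 0.1323, 0.1154]
orientation: [2.33, 2.105, 0.003]
contact_force: [0.8, -0.6, -0.5]
grip_width: 0.0145
gripper_force: 59.3
[0.51061111 0.13231756 0.11544845] [ 0.83132794 -0.59213676 -0.52474841] [ 0.01026004 -0.06002649 -0.0220245 ] -5.80890098422896
```

```bash
python3 -m crank '[[-0.003,-0.009,-0.02,0,-1],[0,0,0,0,-1],[0,0,0,0,-1],[0,0,0,0,-1]]';python3 -m crank '[[0,0,-0.008,0,-1],[0,0,-0.008,0,-1],[0,0,-0.008,0,-1],[0,0,0,0,-1],[0,0,0,0,-1]]'
```

```text
clock: 5.73
tcp_pos: [0.5091, 0.1305, 0.1104]
orientation: [2.331, 2.107, 0.0]
contact_force: [-0.6, 0.9, -0.6]
grip_width: 0.0146
gripper_force: 59.3
clock: 6.15
tcp_pos: [0.509, 0.1306, 0.1053]
orientation: [-2.33, -2.107, 0.0]
contact_force: [0.2, -0.8, -1.4]
grip_width: 0.0147
gripper_force: 59.3
```

```bash
python3 -m crank '[[0.003,0,-0.008,0,-1],[0,0,-0.008,0,-1],[0,0,0,0,-1],[0,0,0,0,-1]]';python3 -m crank '[[0,0,-0.008,0,-1],[0,0,-0.005,0,-1],[0,0,0,0,-1],[0,0,0,0,-1]]'
```

```text
clock: 6.48
tcp_pos: [0.5096, 0.1306, 0.1022]
orientation: [-2.33, -2.107, 0.0]
contact_force: [0.8, 0.1, -0.9]
grip_width: 0.0143
gripper_force: 59.3
clock: 6.82
tcp_pos: [0.5096, 0.1306, 0.0996]
orientation: [-2.33, -2.107, 0.0]
contact_force: [0.4, -1.1, -0.2]
grip_width: 0.0144
gripper_force: 59.3
```

```bash
python3 - <<'E'
from h import *
c=cam("wrist");a=r.grab_frame("wrist");b=r.grab_frame("scene")
g=np.hstack([cv2.resize(a,(480,360)),cv2.resize(b[130:250,170:300],(320,295))[:,:] if 0 else cv2.resize(b[140:240,180:290],(320,360))])
cv2.imwrite("pics/m.png",g)
E
```

```text
(no output)
```

View pics/m.png

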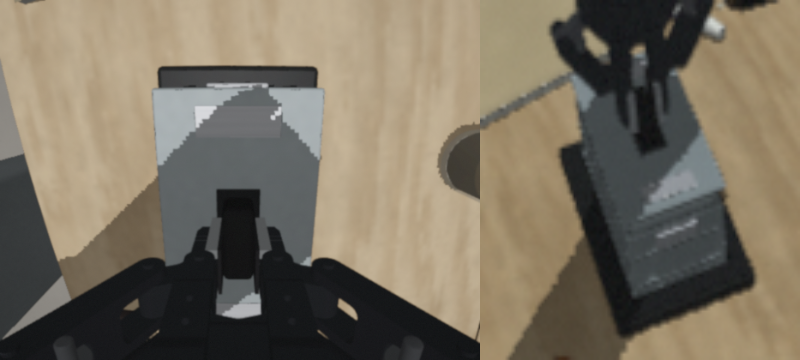

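The lid sits over the tin in line with the pad. Continuing down in small steps.

```bash
python3 -m crank '[[0,0,-0.006,0,-1],[0,0,0,0,-1],[0,0,0,0,-1]]';python3 -m crank '[[0,0,-0.006,0,-1],[0,0,0,0,-1],[0,0,0,0,-1]]'; python3 -m crank '[[0,0,-0.006,0,-1],[0,0,0,0,-1],[0,0,0,0,-1]]'
```

```text
clock: 7.17
tcp_pos: [0.5097, 0.1306, 0.0985]
orientation: [-2.33, -2.107, 0.0]
contact_force: [0.8, 0.4, -1.1]
grip_width: 0.0144
gripper_force: 59.3
clock: 7.42
tcp_pos: [0.5096, 0.1306, 0.0972]
orientation: [-2.33, -2.107, 0.0]
contact_force: [-0.3, -0.3, -0.7]
grip_width: 0.0148
gripper_force: 59.4
clock: 7.67
tcp_pos: [0.5099, 0.1309, 0.0962]
orientation: [2.33, 2.107, 0.001]
contact_force: [0.0, 1.1, -0.3]
grip_width: 0.0143
gripper_force: 59.5
```

```bash
python3 -m crank '[[0,0,-0.006,0,-1],[0,0,0,0,-1],[0,0,0,0,-1]]';python3 -m crank '[[0,0,-0.006,0,-1],[0,0,0,0,-1],[0,0,0,0,-1]]'
```

```text
clock: 7.92
tcp_pos: [0.5103, 0.1311, 0.0959]
orientation: [2.33, 2.106, 0.002]
contact_force: [-2.1, 0.3, 7.5]
grip_width: 0.0144
gripper_force: 60.6
clock: 8.17
tcp_pos: [0.5105, 0.1311, 0.0954]
orientation: [2.329, 2.106, 0.002]
contact_force: [-3.6, -0.4, 16.2]
grip_width: 0.0145
gripper_force: 61.6
```

Contact came at the roller height with the bead in the mouth. Relieving the load and letting go, opening moderately.

```bash
python3 -m crank '[[0,0,0.012,0,-1],[0,0,0,0,-1],[0,0,0,0,-0.2],[0,0,0,0,-0.2],[0,0,0,0,-0.2],[0,0,0,0,-0.2]]'; python3 -m crank '[[0,0,0.1,0,-0.2],[0,0,0.2,0,-0.2],[0,0,0.1,0,-1],[0,0,0,0,-1],[0,0,0,0,-1],[0,0,0,0,-1]]'
python3 - <<'E'
from h import *
c=cam("wrist");o=r.get_obs();a=r.grab_frame("wrist")
np.savez("w4.npz",K=c[0],D=c[1],R=c[2],t=c[3]);cv2.imwrite("pics/w4.png",a)
print(o['tcp_pos'],o['contact_force'],o['grip_width'])
E
```

```text
clock: 8.67
tcp_pos: [0.5096, 0.1305, 0.0958]
orientation: [-2.33, -2.107, 0.001]
contact_force: [0.1, -0.6, 0.4]
grip_width: 0.034
gripper_force: 0.0
clock: 9.17
tcp_pos: [0.5092, 0.1302, 0.1754]
orientation: [-2.33, -2.106, 0.002]
contact_force: [0.4, -0.0, -0.9]
grip_width: 0.0
gripper_force: 0.0
[0.50919495 0.13018599 0.175373  ] [ 0.3814096  -0.00144236 -0.90420207] 2.3827856624170402e-05
```

View pics/w4.png

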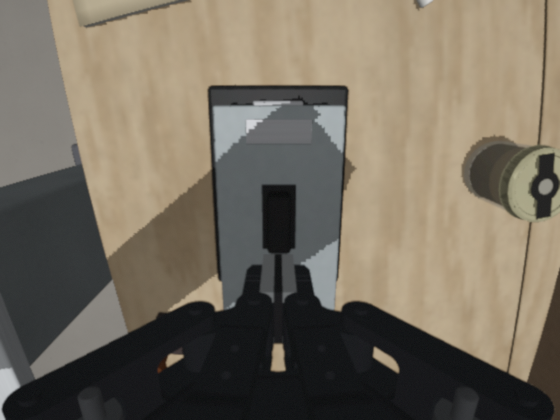

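The lid rests on the tin with its front corners at (213,107) and (346,107) and its far thumb mark at (279,132). Checking its pose.

```bash
python3 - <<'E'
from h import *
d=np.load("w4.npz");c=(d['K'],d['D'],d['R'],d['t'])
P=toplane(c,[[213,107],[346,107],[279,132]],.0895)*1000
print(P,np.linalg.norm(P[1]-P[0]))
u=np.array([np.cos(np.radians(84)),np.sin(np.radians(84))])
print("centre",P[:2].mean(0)-77*u,"ends",np.array([509.3,129.6])+60*u,np.array([509.3,129.6])-60*u)
E
```

```text
[[474.35377594 209.81639103]
 [561.05142567 201.06359553]
 [515.74599956 189.2683866 ]] 87.13836065654041
centre [509.65390913 128.86180733] ends [515.5717078  189.27131372] [503.0282922   69.92868628]
```

```bash
python3 -m crank '[[0.016,0.15,0,0,-1],[0.016,0.145,-0.05,0,-1],[0,0,-0.15,0,-1],[0,0,-0.12,0,-1],[0,0,-0.04,0,-1],[0,0,0,0,-1],[0,0,0,0,-1]]'; python3 -m crank '[[0,0,-0.008,0,-1],[0,0,-0.008,0,-1],[0,0,-0.008,0,-1],[0,0,-0.008,0,-1]]';python3 -m crank '[[0,0,-0.008,0,-1],[0,0,-0.008,0,-1],[0,0,-0.008,0,-1]]'
```

```text
clock: 9.8
tcp_pos: [0.5158, 0.1893, 0.1037]
orientation: [-2.33, -2.106, 0.002]
contact_force: [-0.1, 0.2, 0.6]
grip_width: -0.0002
gripper_force: 0.0
clock: 10.13
tcp_pos: [0.5166, 0.1896, 0.0984]
orientation: [2.33, 2.106, 0.002]
contact_force: [1.3, -0.0, -0.1]
grip_width: 0.0003
gripper_force: 0.0
clock: 10.38
tcp_pos: [0.5162, 0.1896, 0.0929]
orientation: [2.33, 2.107, 0.0]
contact_force: [-1.1, -0.5, -1.3]
grip_width: -0.0003
gripper_force: 0.0
```

```bash
python3 -m crank '[[0,0,-0.008,0,-1],[0,0,-0.008,0,-1]]';python3 -m crank '[[0,0,-0.006,0,-1],[0,0,0,0,-1]]';python3 -m crank '[[0,0,-0.006,0,-1],[0,0,0,0,-1]]'
```

```text
clock: 10.55
tcp_pos: [0.5161, 0.1896, 0.0895]
orientation: [-2.33, -2.107, 0.0]
contact_force: [0.7, -0.6, -0.2]
grip_width: 0.0002
gripper_force: 0.0
clock: 10.72
tcp_pos: [0.5162, 0.1896, 0.0887]
orientation: [2.33, 2.107, -0.0]
contact_force: [-1.2, -0.4, 4.3]
grip_width: -0.0002
gripper_force: 1.7
clock: 10.88
tcp_pos: [0.5166, 0.1896, 0.0879]
orientation: [2.33, 2.106, 0.001]
contact_force: [-0.8, -1.5, 5.7]
grip_width: 0.0007
gripper_force: 3.2
```

```bash
for i in 1; do python3 -m crank '[[0,0,-0.006,0,-1],[0,0,0,0,-1]]';python3 -m crank '[[0,0,-0.006,0,-1],[0,0,0,0,-1]]';python3 -m crank '[[0,0,-0.006,0,-1],[0,0,0,0,-1]]';done | grep -E "tcp|contact"
```

```text
tcp_pos: [0.5167, 0.1897, 0.0868]
contact_force: [-1.2, -0.6, 5.8]
tcp_pos: [0.5167, 0.1899, 0.0854]
contact_force: [0.4, -0.2, 3.5]
tcp_pos: [0.5163, 0.1899, 0.0836]
contact_force: [-0.3, 0.3, 1.2]
```

```bash
for i in 1; do python3 -m crank '[[0,0,-0.006,0,-1],[0,0,0,0,-1]]';python3 -m crank '[[0,0,-0.006,0,-1],[0,0,0,0,-1]]';python3 -m crank '[[0,0,-0.006,0,-1],[0,0,0,0,-1]]';python3 -m crank '[[0,0,-0.006,0,-1],[0,0,0,0,-1]]';done | grep -E "tcp|contact"
```

```text
tcp_pos: [0.5156, 0.1894, 0.0819]
contact_force: [0.8, 0.5, -0.5]
tcp_pos: [0.5157, 0.1894, 0.0808]
contact_force: [0.3, -0.8, -0.1]
tcp_pos: [0.5159, 0.1895, 0.0798]
contact_force: [-0.6, 0.6, -1.3]
tcp_pos: [0.516, 0.1895, 0.0787]
contact_force: [-0.5, 0.1, -1.2]
```

```bash
for i in 1; do python3 -m crank '[[0,0,-0.006,0,-1],[0,0,0,0,-1]]';python3 -m crank '[[0,0,-0.006,0,-1],[0,0,0,0,-1]]';python3 -m crank '[[0,0,-0.006,0,-1],[0,0,0,0,-1]]';done | grep -E "tcp|contact"
```

```text
tcp_pos: [0.5162, 0.1896, 0.0782]
contact_force: [-1.5, -1.8, 5.4]
tcp_pos: [0.5163, 0.1897, 0.0777]
contact_force: [-5.4, -3.2, 15.8]
tcp_pos: [0.5163, 0.1897, 0.0769]
contact_force: [-5.1, -2.9, 17.5]
```

```bash
python3 -m crank '[[0,0,-0.006,0,-1],[0,0,0,0,-1]]'| grep -E "tcp|contact";python3 -m crank '[[0,0,-0.004,0,-1],[0,0,0,0,-1]]'| grep -E "tcp|contact"
```

```text
tcp_pos: [0.5163, 0.1897, 0.076]
contact_force: [-6.5, -3.3, 19.9]
tcp_pos: [0.5163, 0.1897, 0.0753]
contact_force: [-6.4, -3.7, 21.8]
```

```bash
python3 -m crank '[[0,0,-0.002,0,-1],[0,0,0,0,-1],[0,0,0,0,-1],[0,0,0,0,-1]]'| grep -E "tcp|contact";python3 -m crank '[[0,0,0.05,0,-1],[0,0,0.15,0,-1],[0,0,0.2,0,-1],[0,-0.1,0.1,0,-1],[-0.015,-0.2,0,0,-1],[-0.015,-0.2,0,0,-1],[-0.015,-0.1,0,0,-1],[-0.015,0,0,0,-1]]'
python3 - <<'E'
from h import *
c=cam("wrist");o=r.get_obs();a=r.grab_frame("wrist");b=r.grab_frame("scene")
print(o['tcp_pos'],o['clock'])
cv2.imwrite("pics/m2.png",np.hstack([cv2.resize(a,(480,360)),cv2.resize(b[140:240,180:290],(320,360))]))
E
```

```text
tcp_pos: [0.5163, 0.1897, 0.0751]
contact_force: [-6.2, -2.7, 21.3]
clock: 13.88
tcp_pos: [0.5039, 0.0633, 0.1727]
orientation: [2.337, 2.096, -0.004]
contact_force: [-0.4, -0.3, -0.4]
grip_width: 0.0001
gripper_force: 0.0
[0.5039201  0.06334521 0.17266011] 13.8833
```

View pics/m2.png

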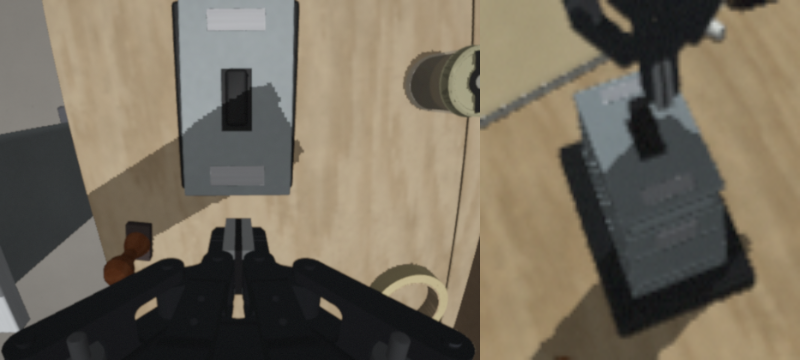

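The far end is flush and the near end is still up, with the gap visible. Pressing the near end now.

```bash
python3 -m crank '[[0,0,-0.15,0,-1],[0,0,-0.15,0,-1],[0,0,-0.06,0,-1],[0,0,-0.02,0,-1],[0,0,0,0,-1],[0,0,0,0,-1]]'| grep -E "tcp|contact"; for i in 1; do python3 -m crank '[[0,0,-0.006,0,-1],[0,0,-0.006,0,-1],[0,0,0,0,-1]]';python3 -m crank '[[0,0,-0.006,0,-1],[0,0,0,0,-1]]';python3 -m crank '[[0,0,-0.006,0,-1],[0,0,0,0,-1]]';done | grep -E "tcp|contact"
```

```text
tcp_pos: [0.5048, 0.0707, 0.0978]
contact_force: [0.6, 0.2, 0.1]
tcp_pos: [0.5046, 0.0697, 0.0952]
contact_force: [0.1, 0.2, 0.7]
tcp_pos: [0.5042, 0.0695, 0.0935]
contact_force: [-0.7, 0.3, 1.0]
tcp_pos: [0.504, 0.0695, 0.092]
contact_force: [-0.4, 0.1, 0.3]
```

```bash
for i in 1; do python3 -m crank '[[0,0,-0.006,0,-1],[0,0,0,0,-1]]';python3 -m crank '[[0,0,-0.006,0,-1],[0,0,0,0,-1]]';python3 -m crank '[[0,0,-0.006,0,-1],[0,0,0,0,-1]]';python3 -m crank '[[0,0,-0.006,0,-1],[0,0,0,0,-1]]';done | grep -E "tcp|contact"
```

```text
tcp_pos: [0.504, 0.0695, 0.0907]
contact_force: [0.3, -0.2, 0.4]
tcp_pos: [0.5043, 0.0697, 0.0898]
contact_force: [-1.1, 0.9, 2.9]
tcp_pos: [0.5046, 0.0699, 0.0892]
contact_force: [-1.7, -0.4, 8.5]
tcp_pos: [0.5049, 0.0699, 0.0884]
contact_force: [-1.6, -0.7, 10.8]
```

```bash
for i in 1; do python3 -m crank '[[0,0,-0.006,0,-1],[0,0,0,0,-1]]';python3 -m crank '[[0,0,-0.006,0,-1],[0,0,0,0,-1]]';python3 -m crank '[[0,0,-0.006,0,-1],[0,0,0,0,-1]]';done | grep -E "tcp|contact"
```

```text
tcp_pos: [0.5049, 0.0697, 0.087]
contact_force: [-0.6, -0.3, 7.5]
tcp_pos: [0.5048, 0.0696, 0.0855]
contact_force: [-0.3, -0.8, 4.4]
tcp_pos: [0.5045, 0.0695, 0.0838]
contact_force: [0.4, -0.6, 0.7]
```

Clicked. Following it down to flush (about 0.077).

```bash
for i in 1; do python3 -m crank '[[0,0,-0.008,0,-1],[0,0,-0.008,0,-1],[0,0,0,0,-1]]';python3 -m crank '[[0,0,-0.006,0,-1],[0,0,0,0,-1]]';python3 -m crank '[[0,0,-0.006,0,-1],[0,0,0,0,-1]]';python3 -m crank '[[0,0,-0.006,0,-1],[0,0,0,0,-1]]';done | grep -E "tcp|contact"
```

```text
tcp_pos: [0.5035, 0.0696, 0.0799]
contact_force: [0.0, -0.2, 0.0]
tcp_pos: [0.5038, 0.0696, 0.0789]
contact_force: [0.6, 0.3, -0.3]
tcp_pos: [0.504, 0.0696, 0.0779]
contact_force: [0.9, -1.1, -0.6]
tcp_pos: [0.504, 0.0696, 0.0767]
contact_force: [0.1, 0.4, 0.2]
```

```bash
for i in 1; do python3 -m crank '[[0,0,-0.006,0,-1],[0,0,0,0,-1]]';python3 -m crank '[[0,0,-0.005,0,-1],[0,0,0,0,-1]]';done | grep -E "tcp|contact"
```

```text
tcp_pos: [0.5042, 0.0697, 0.0761]
contact_force: [-1.3, -0.6, 4.4]
tcp_pos: [0.5043, 0.0696, 0.0758]
contact_force: [-4.4, -0.8, 16.7]
```

```bash
python3 -m crank '[[0,0,-0.002,0,-1],[0,0,0,0,-1]]' | grep -E "tcp|contact"
```

```text
tcp_pos: [0.5043, 0.0696, 0.0756]
contact_force: [-5.7, -2.3, 16.2]
```

```bash
python3 -m crank '[[0,0,-0.002,0,-1],[0,0,0,0,-1]]' | grep -E "tcp|contact";python3 -m crank '[[0,0,-0.002,0,-1],[0,0,0,0,-1]]' | grep -E "tcp|contact"
```

```text
tcp_pos: [0.5043, 0.0696, 0.0753]
contact_force: [-4.9, -1.5, 16.9]
tcp_pos: [0.5043, 0.0697, 0.075]
contact_force: [-6.1, -1.6, 18.3]
```

Sinking now, at about 2 N per 1 mm commanded.

```bash
python3 -m crank '[[0,0,-0.005,0,-1],[0,0,0,0,-1]]' | grep -E "tcp|contact";python3 -m crank '[[0,0,-0.004,0,-1],[0,0,0,0,-1],[0,0,0,0,-1]]' | grep -E "tcp|contact"
```

```text
tcp_pos: [0.5043, 0.0696, 0.0741]
contact_force: [-5.8, -1.8, 19.5]
tcp_pos: [0.5043, 0.0696, 0.0735]
contact_force: [-6.3, -1.3, 21.1]
```

```bash
python3 -m crank '[[0,0,-0.003,0,-1],[0,0,0,0,-1],[0,0,0,0,-1],[0,0,0,0,-1]]' | grep -E "tcp|contact";python3 -m crank '[[0,0,0.05,0,-1],[0,0,0.15,0,-1],[0,0,0.2,0,-1],[0,-0.15,0.15,0,-1],[0,-0.15,0,0,-1],[0,0,0,0,-1],[0,0,0,0,-1],[0,0,0,0,-1]]'|grep -E "clock|tcp|contact"
python3 - <<'E'
from h import *
a=r.grab_frame("wrist");b=r.grab_frame("scene")
cv2.imwrite("pics/m3.png",np.hstack([cv2.resize(a,(480,360)),cv2.resize(b[140:240,180:290],(320,360))]))
E
```

```text
tcp_pos: [0.5043, 0.0696, 0.073]
contact_force: [-7.9, -2.9, 23.3]
clock: 19.23
tcp_pos: [0.5038, 0.0104, 0.1803]
contact_force: [0.5, 0.3, -0.0]
```

View pics/m3.png

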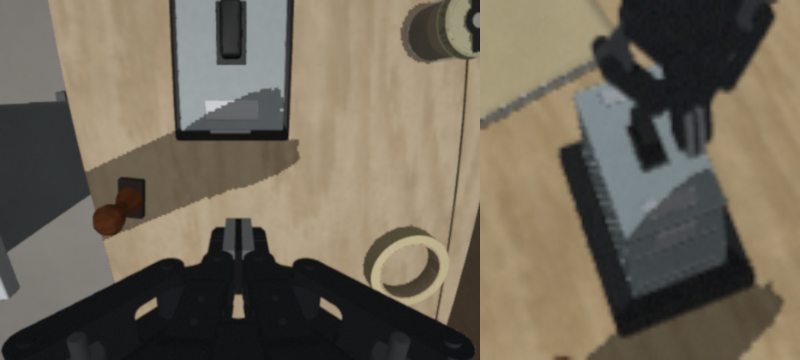

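The lid lies flush with the pad edge visible all round, and the bystanders are in place. Handing in.

```bash
python3 -c "
from bench import r
print(r.hand_in())"
```

```text
the job is handed in; nothing more can be done
None
```

The tin is closed and handed in: each end clicked down separately and was held at about 21–23 N, the lid looks flush in the final pictures, and the bystanders were left where they stood; the hand-in gave no verdict.

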